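Unlock the pigment case and set out the tins

ROBOT

A 7-joint arm with a two-finger parallel gripper is mounted at the origin on a cart in front of the work surface, level with it; the furniture and walls round the work are solid. World frame = base frame: x ahead of the robot, y to its left, z up, the work surface at z = 0. Lengths are in m, angles in rad, forces in N, time in s.
With the tool pointing down it reaches from about 0.4 to 0.875 m from the base axis. Payload 19.3 kg.
Tool frame: the origin (TCP) lies on the centre line of the jaws, within the pads' length; the fingertips stand 8 mm ahead of it and the grasp point (between the pads) lies 11 mm behind it; z points along the fingers, y is the line along which they close (so a half turn about z gives the same grasp; the last joint's range is limited). The gripper opens to 85 mm and grips with 20 to 120 N. Pads are 22 mm wide; open, the fingers measure 114 mm over their backs; the gripper's body (76 mm by 85 mm) begins 54 mm behind the grasp point. The pads swing forward as they close: fully open they stand 13 mm farther back than shut.
Start: joints at [-1.242, 0.521, -0.036, 1.599, 0.021, 1.021, -0.113], TCP at [0.243, 0.576, 0.239] pointing down, gripper open.
Joint ranges: [-2.91, 2.91], [-0.3, 2.13], [-1.5, 1.42], [0.17, 2.43], [-1.26, 4.41], [0.16, 1.93], [-2.52, 2.52]. Speed limits (rad/s): [1.89, 1.89, 2.39, 2.39, 3.01, 3.01, 3.01].

INTERFACE

Orientations are given as [roll, pitch, yaw] about the fixed x, y, z axes, in that order (R = Rz(yaw) Ry(pitch) Rx(roll)).
In Python, from workcell import status, grab_frame, camera_params, bot, search_frame, silhouettes gives the robot as it stands.
- The arm moves only by the shell command python3 -m creep 'ROWS' [FORCE]. ROWS is JSON, a list of rows, each a list of 5 numbers: the shift along the tool's x, y, z in units of 60 mm (1.0 is 60 mm), then the turn about the tool's z in units of 8 degrees (1.0 is 8 degrees), then the opening, from 0 (shut) to 1 (fully open). In form: [[x, y, z, twist, hand], ...]. A call has 1 to 5 rows; each row is the pose to reach, as a shift and turn from the pose commanded when the call began, along the tool's axes at that moment; what a row does not reach only later rows make up. A row lasts 1/8 s, in which the tool goes at most 62.5 mm and 10.7 degrees, less where a joint would pass 70% of its speed; a pose out of reach is approached as far as the arm can. A call with a gripper value outside its range is refused whole. The fingers move at their own pace and stop on an object; FORCE is the grip in N (left out, the last holds). Time passes only in rows, so rows that repeat a pose let the fingers close. It gives the time, the measured TCP pose, the force, the opening and the grip force at its end, in the units of the state.
- status.observe(): the state, without advancing time (a new reading comes with each control period).
- grab_frame(name): name is "scene" or "top" or "wrist"; returns the picture (400x640x3 uint8, blue, green, red); there is no depth.
- camera_params(name): a dict with "K" (3x3 intrinsics, pixels), "rvec" (rotation vector, rad) and "tvec" (3), from world to camera coordinates, as OpenCV has them; the wrist camera has in their place "tool_from_camera" (4x4, takes a point from camera to tool coordinates, whose origin is the TCP and whose axes are the flange's). Camera axes: x right, y down, z forward; pixel columns grow to the right and rows downward; lengths in m; the calibration is good to about 2 mm. A picture is of the moment at which its call begins: read the wrist's pose just before it. camera_params takes no time and is no camera call.
- bot.job_done(): hands the job in; it is judged then, once.
Trained networks look in the newest picture that a camera, given by its name, has taken for a name from the list of things; names that differ only in an ending like _2 or _b are one class to them, and where a whole thing is asked for, a point or a joint stands for the part that bears it (a point fixed in the world has none). Each returns a list of dicts, best first, with "p" (0 to 1); they miss things now and then, are a little off and sometimes report something else, mostly with a low value. They report only what shows in the picture. A call takes as long as a camera call. They do not tell look-alikes from the thing itself.
- search_frame(camera, name): "extent" ([left, top, right, bottom] as shares, 0 to 1, of the picture: columns of its width, rows of its height, round what is visible of it).
- silhouettes(camera, name): "mask" (400x640 bool, what is visible of it) and "extent" ([left, top, right, bottom] as shares, 0 to 1, of the picture: columns of its width, rows of its height, round what is visible of it).
The state is a dict: "clock": time; "qpos": joint angles; "qd": joint speeds; "joint_efforts": joint torques, N m; "position": TCP position; "tool_rot": TCP orientation; "force": force on the tool from outside, world axes, zero at the start; "moment": the same for the moment, N m; "grip_width": finger opening in m; "finger_force": force on a finger pad.
Only numpy, scipy, OpenCV 4.12 (cv2) and the standard library are available. Lean on these libraries where they do the work, as an engineer would, in place of code of your own. Each camera call takes 0.05 s, during which the arm holds its last target. There are 200 camera calls.

TASK

The dry pigments are kept in a green case that opens only with a tool: take the awl, push its blade straight through the slot in the brass plate on the case's front to press the hidden catch so that the lid springs up, and lay the awl down on the table again. Set every tin from the case in the wooden cradle, lying along it in a pyramid: three side by side in the bottom row, the others saddled in the gaps above. Then shut the lid until the catch holds it, and leave the ink tin, the jar and the loupe alone.

Things in the scene. Friction and masses are not known exactly. Their poses are not given: they have to be found in the camera images.
- case: green sheet-metal pigment case, 175 deep (x) x 308 wide (y) x 76 high plus a 10 mm lid, fixed on the table. Origin: centre of its underside; x from its front (robot side, outer face at x = -87) to its back (x = +88), z up. The bay under the lid: x = -49 to +81, y = -147 to +147, floor at z = 22, walls up to z = 76
- case_slot (a point): middle of the catch slot in the case's front face (brass plate), at x = -87, y = 0, z = 40 of the case; the slot is 14 wide and 12 high, the wall 6 thick; the slot runs straight in along the case's +x
- tab (a point): middle of the front face of the hidden catch tab (24 wide plate, reaching 20 mm below and 28 above this point), straight behind the slot, 22 mm behind the outer front face when at rest; moves with the tab
- catch (a joint): travel of the catch tab inward (along the case's +x), m: 0 at rest, 0.009 at its stop. Its spring needs about 2 N to start and 6 N at the stop; the lid comes free at about 0.005 to 0.007. The catch springs back by itself when let go
- lid (a joint): angle of the lid, rad: 0 shut, 1.65 fully open (upright). Hinge along y at x = 88, z = 76 of the case. Freed, it rises by its spring in about 2 s and stays open, upright behind the bay. To shut it, push its outer (back) face over toward the robot and down: about 10 N on top near the front edge snaps it under the catch (no tool needed). Not caught it springs open; caught it reads below 0.02
- lid_edge (a point): middle of the lid's front edge, halfway up its 10 mm thickness, 187 mm from the hinge; the lid is 314 wide and overhangs the case's front by 12; moves with the lid
- awl: awl: round beech handle 19 thick and 92 long, thin steel blade 6 thick and 118 long, 210 in all, 60 g; it lies on the table. Origin: under the middle of its length, on its underside as it lies; the tool's axis runs along y at z = 9: blade tip at y = -105, handle from y = +13 to +105, balance point about y = +55
- awl_tip (a point): tip of the awl's blade
- cradle: wooden cradle, fixed on the table: board 92 (x) x 166 (y) x 10 high, cheeks 12 thick and 34 high above the board at both y ends, front and back open, two low ribs (8 high) between the three places of the bottom row. Tins lie in it along the cradle's x. Origin: centre of its underside
- seat0 (a point): where the middle of a tin lying in the pyramid belongs: bottom row, y = -43; z = 30 of the cradle
- seat1 (a point): where the middle of a tin lying in the pyramid belongs: bottom row, middle; z = 30 of the cradle
- seat2 (a point): where the middle of a tin lying in the pyramid belongs: bottom row, y = +43; z = 30 of the cradle
- seat3 (a point): where the middle of a tin lying in the pyramid belongs: second row, y = -21.5, in the gap between seat0 and seat1; z = 63.7 of the cradle
- seat4 (a point): where the middle of a tin lying in the pyramid belongs: second row, y = +21.5, in the gap between seat1 and seat2; z = 63.7 of the cradle
- seat5 (a point): where the middle of a tin lying in the pyramid belongs: third row, y = 0, in the gap between seat3 and seat4; z = 97.5 of the cradle
- tin1: pigment tin with red band and lid end, a closed cylinder 40 in diameter, 56 long, 120 g; origin in its middle, x along its axis (it may have rolled about x). Four to six tins lie in the case in any order (absent: None), along its y, three in each of two rows (x = -22 and 23, y = -88, 0, 88, z = 42) between 8 mm high ribs; 28 mm or more are free at both end faces, 5 mm between the rows
- tin2: pigment tin with blue band and lid end, a closed cylinder 40 in diameter, 56 long, 120 g; origin in its middle, x along its axis (it may have rolled about x). Four to six tins lie in the case in any order (absent: None), along its y, three in each of two rows (x = -22 and 23, y = -88, 0, 88, z = 42) between 8 mm high ribs; 28 mm or more are free at both end faces, 5 mm between the rows
- tin3: pigment tin with yellow band and lid end, a closed cylinder 40 in diameter, 56 long, 120 g; origin in its middle, x along its axis (it may have rolled about x). Four to six tins lie in the case in any order (absent: None), along its y, three in each of two rows (x = -22 and 23, y = -88, 0, 88, z = 42) between 8 mm high ribs; 28 mm or more are free at both end faces, 5 mm between the rows
- tin4: pigment tin with green band and lid end, a closed cylinder 40 in diameter, 56 long, 120 g; origin in its middle, x along its axis (it may have rolled about x). Four to six tins lie in the case in any order (absent: None), along its y, three in each of two rows (x = -22 and 23, y = -88, 0, 88, z = 42) between 8 mm high ribs; 28 mm or more are free at both end faces, 5 mm between the rows
- tin5: pigment tin with orange band and lid end, a closed cylinder 40 in diameter, 56 long, 120 g; origin in its middle, x along its axis (it may have rolled about x). Four to six tins lie in the case in any order (absent: None), along its y, three in each of two rows (x = -22 and 23, y = -88, 0, 88, z = 42) between 8 mm high ribs; 28 mm or more are free at both end faces, 5 mm between the rows
- tin6: pigment tin with white band and lid end, a closed cylinder 40 in diameter, 56 long, 120 g; origin in its middle, x along its axis (it may have rolled about x). Four to six tins lie in the case in any order (absent: None), along its y, three in each of two rows (x = -22 and 23, y = -88, 0, 88, z = 42) between 8 mm high ribs; 28 mm or more are free at both end faces, 5 mm between the rows
- ink_tin: bystander: grey tin of etching ink, 78 x 78 x 53; origin under its centre
- jar_gum: bystander: jar with red screw lid, 65 x 65 x 72; origin under its centre
- loupe: bystander: black stand loupe, 39 x 39 x 40; origin under its centre
There are look-alikes about, which are no part of the job. There is more than one size of the cradle; the job needs the larger.

How it is judged:
On the way, in this order (a step that is already met when the one before it is completed fails the run):
1. the awl's tip, through the slot, presses the catch tab in (value of joint catch above 0.004 m and distance between awl_tip and tab below 0.015 m), for 0.05 s.
2. the lid has sprung open (value of joint lid above 1.2 rad), for 0.2 s.
At the end, for the whole second after the job is handed in: every tin lies in the cradle within 15 mm of a pyramid seat (3 below, 2 in the gaps, 1 on top) and along it within 0.2 rad, at rest; lid shut and caught (below 0.025 rad, catch below 1.5 mm); the awl lies on the table (origin below 21 mm, level within 0.2 rad), at rest ((distance between tin1 and seat0 below 0.015 m or distance between tin1 and seat1 below 0.015 m or distance between tin1 and seat2 below 0.015 m or distance between tin1 and seat3 below 0.015 m or distance between tin1 and seat4 below 0.015 m or distance between tin1 and seat5 below 0.015 m) and angle between the x axis of each of tin1, tin2, tin3, tin4, tin5, tin6 and the x axis of cradle, either way round below 0.2 rad and linear speed of each of tin1, tin2, tin3, tin4, tin5, tin6 below 0.02 m/s and (distance between tin2 and seat0 below 0.015 m or distance between tin2 and seat1 below 0.015 m or distance between tin2 and seat2 below 0.015 m or distance between tin2 and seat3 below 0.015 m or distance between tin2 and seat4 below 0.015 m or distance between tin2 and seat5 below 0.015 m) and (distance between tin3 and seat0 below 0.015 m or distance between tin3 and seat1 below 0.015 m or distance between tin3 and seat2 below 0.015 m or distance between tin3 and seat3 below 0.015 m or distance between tin3 and seat4 below 0.015 m or distance between tin3 and seat5 below 0.015 m) and (distance between tin4 and seat0 below 0.015 m or distance between tin4 and seat1 below 0.015 m or distance between tin4 and seat2 below 0.015 m or distance between tin4 and seat3 below 0.015 m or distance between tin4 and seat4 below 0.015 m or distance between tin4 and seat5 below 0.015 m) and (distance between tin5 and seat0 below 0.015 m or distance between tin5 and seat1 below 0.015 m or distance between tin5 and seat2 below 0.015 m or distance between tin5 and seat3 below 0.015 m or distance between tin5 and seat4 below 0.015 m or distance between tin5 and seat5 below 0.015 m) and (distance between tin6 and seat0 below 0.015 m or distance between tin6 and seat1 below 0.015 m or distance between tin6 and seat2 below 0.015 m or distance between tin6 and seat3 below 0.015 m or distance between tin6 and seat4 below 0.015 m or distance between tin6 and seat5 below 0.015 m) and height (world z) of awl below 0.021 m and angle between awl's own y axis and vertical above 1.35 rad and linear speed of awl below 0.03 m/s and value of joint lid below 0.025 rad and value of joint catch below 0.0015 m); the robot touches nothing.
It fails at once if the ink tin is shifted by more than 3 cm or tipped over (distance of ink_tin from where it was at the start of the episode above 0.03 m or angle between ink_tin's own z axis and vertical above 0.5 rad).
It fails at once if the jar is shifted by more than 3 cm or tipped over (distance of jar_gum from where it was at the start of the episode above 0.03 m or angle between jar_gum's own z axis and vertical above 0.5 rad).
It fails at once if the loupe is shifted by more than 3 cm or tipped over (distance of loupe from where it was at the start of the episode above 0.03 m or angle between loupe's own z axis and vertical above 0.5 rad).
Of tin1, tin2, tin3, tin4, tin5, tin6 only 4 to 6 are there at a start; the rules pass over those that are not, and their reading is None.
At some moment in a run one of awl may be knocked a few centimetres aside while the robot is not near it.
Once in a run the grip may slacken for a moment while it holds something.
It also fails if it takes over 208 s, if anything falls off the work surface, if the arm or the gripper's body presses on something with over 40 N, if the wrist force passes 120 N, or if a joint passes its speed limit or range.

## Working session

There is one attempt and no reset: what is moved stays moved. The work goes in short steps, Python scripts to look and compute and a shell command to move; the robot and the scene stay as the last step left them, time stands still between calls to the robot, and variables do not carry over. Pictures are saved under pics/ and viewed, at most 14 in all, crops included, and the job is handed in when it is done.

```bash
ls; mkdir -p pics
python3 - <<'E'
from workcell import status, grab_frame, camera_params, bot, search_frame, silhouettes
import cv2,numpy as np
s=status.observe(); print({k:np.round(v,3).tolist() for k,v in s.items()})
for c in ("scene","top"):
    im=grab_frame(c); cv2.imwrite(f"pics/{c}0.png",im)
    p=camera_params(c); R=cv2.Rodrigues(np.array(p["rvec"]))[0]; print(c,np.round(p["K"],1).tolist(),(-R.T@np.array(p["tvec"]).ravel()).round(3), R[2].round(2))
    for n in ("case","case_slot","awl","cradle","ink_tin","jar_gum","loupe"):
        print(n,[(round(d["p"],2),(np.array(d["extent"])*[640,400,640,400]).round().tolist()) for d in search_frame(c,n)[:4]])
print(camera_params("wrist"))
E
```

```text
pics
{'clock': 0.0, 'qpos': [-1.242, 0.522, -0.036, 1.6, 0.021, 1.021, -0.113], 'qd': [0.001, -0.001, 0.001, 0.0, -0.002, 0.0, -0.001], 'joint_efforts': [-0.0, -92.712, 1.979, -36.992, 0.018, 0.009, 0.0], 'position': [0.243, 0.576, 0.239], 'tool_rot': [-3.14, 0.0, 2.743], 'force': [0.343, -0.831, -0.453], 'moment': [0.005, 0.024, 0.002], 'finger_force': 0.0, 'grip_width': 0.086}
scene [[480.0, 0.0, 314.9], [0.0, 480.0, 191.5], [0.0, 0.0, 1.0]] [-0.485 -0.599  1.117] [ 0.69  0.35 -0.63]
case [(0.69, [223.0, 164.0, 323.0, 234.0])]
case_slot [(0.9, [220.0, 167.0, 323.0, 233.0])]
awl [(0.62, [365.0, 191.0, 384.0, 219.0])]
cradle [(0.92, [347.0, 238.0, 405.0, 272.0]), (0.87, [336.0, 172.0, 366.0, 192.0])]
ink_tin [(0.82, [212.0, 156.0, 235.0, 181.0]), (0.59, [344.0, 238.0, 402.0, 273.0]), (0.48, [220.0, 164.0, 324.0, 233.0])]
jar_gum [(0.74, [365.0, 192.0, 385.0, 218.0])]
loupe [(0.78, [436.0, 255.0, 451.0, 267.0]), (0.69, [179.0, 205.0, 187.0, 212.0])]
top [[429.2, 0.0, 323.7], [0.0, 429.2, 195.7], [0.0, 0.0, 1.0]] [ 0.305 -0.034  1.569] [ 0.22 -0.02 -0.98]
case [(0.72, [233.0, 182.0, 32
[... 340 characters left out ...]
 239.0])]
jar_gum [(0.54, [358.0, 164.0, 370.0, 182.0]), (0.21, [194.0, 191.0, 220.0, 214.0])]
loupe [(0.71, [369.0, 207.0, 416.0, 241.0]), (0.48, [435.0, 189.0, 447.0, 204.0])]
{'K': array([[280.42201199,   0.        , 318.57343355],
       [  0.        , 280.42201199, 200.49225082],
       [  0.        ,   0.        ,   1.        ]]), 'tool_from_camera': array([[ 1.01381888e-04, -9.47073665e-01, -3.21016295e-01,
         8.23957008e-02],
       [ 9.99999990e-01,  1.28110628e-04, -6.21411277e-05,
        -4.65156837e-04],
       [ 9.99778248e-05, -3.21016286e-01,  9.47073669e-01,
        -1.34188565e-01],
       [ 0.00000000e+00,  0.00000000e+00,  0.00000000e+00,
         1.00000000e+00]])}
```

View pics/scene0.png

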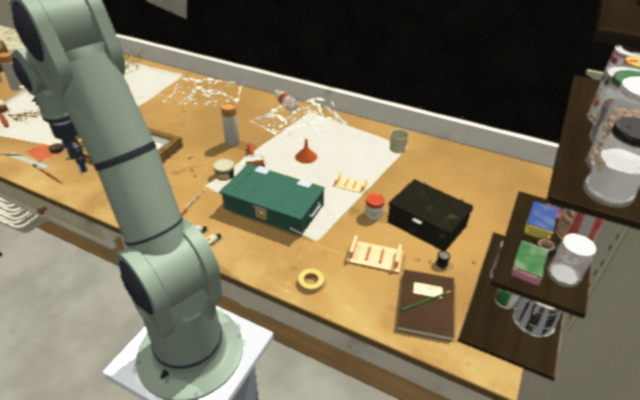

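Run:
```python
import cv2
a=cv2.imread("pics/top0.png")[120:320,170:470]
cv2.imwrite("pics/top0c.png",cv2.resize(a,(795,530),interpolation=cv2.INTER_CUBIC))
```

```text
(no output)
```

View pics/top0c.png

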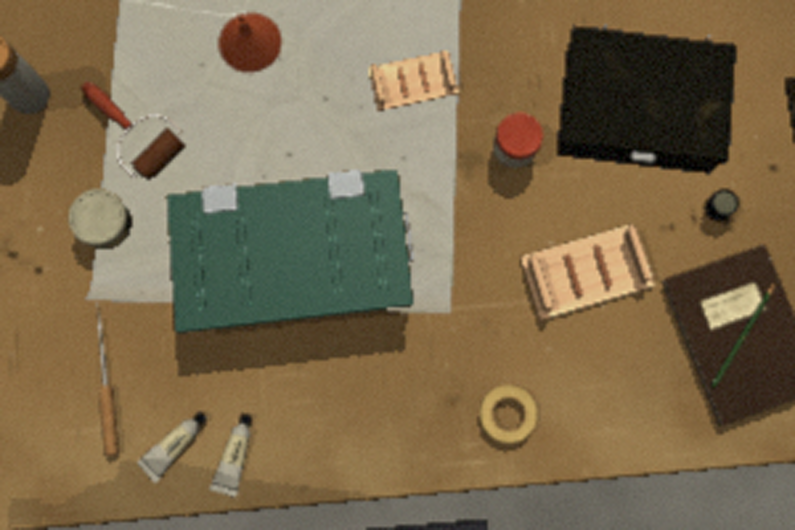

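The scene shows the green case in the middle with its brass plate at about (262,212). The larger cradle is at (376,255) and the jar at (374,206). In the top crop the awl runs from its tip at (98,308) to its handle end at (111,457), the big cradle is at (588,272), and the small look-alike cradle is at (414,80). The black box is also a look-alike.

```bash
cat > h.py <<'E'
from workcell import status, grab_frame, camera_params, bot, search_frame, silhouettes
import cv2,numpy as np
from scipy.spatial.transform import Rotation as Ro
def cam(c):
    """K, world->cam R, t, for fixed or wrist (current pose)"""
    p=camera_params(c); K=np.array(p["K"])
    if c!="wrist": return K,cv2.Rodrigues(np.array(p["rvec"]))[0],np.array(p["tvec"]).ravel()
    s=status.observe(); W=np.eye(4); W[:3,:3]=Ro.from_euler("xyz",s["tool_rot"]).as_matrix(); W[:3,3]=s["position"]
    M=np.linalg.inv(W@np.array(p["tool_from_camera"])); return K,M[:3,:3],M[:3,3]
def ray(C,px):
    K,R,t=C; d=R.T@np.linalg.solve(K,[px[0],px[1],1.]); return -R.T@t,d/np.linalg.norm(d)
def onz(C,px,z):
    o,d=ray(C,px); return o+d*(z-o[2])/d[2]
def proj(C,P):
    K,R,t=C; q=K@(R@np.asarray(P)+t); return q[:2]/q[2]
def tri(a,b):
    """a,b=(C,px): midpoint and miss"""
    (o1,d1),(o2,d2)=ray(*a),ray(*b); s=np.linalg.lstsq(np.c_[d1,-d2],o2-o1,rcond=None)[0]
    p,q=o1+s[0]*d1,o2+s[1]*d2; return (p+q)/2,np.linalg.norm(p-q)
def go(P,yaw=None):
    """rows units to bring TCP to P with tool y line at world angle 'yaw' (mod pi)"""
    s=status.observe(); R=Ro.from_euler("xyz",s["tool_rot"]).as_matrix(); d=R.T@(np.asarray(P)-s["position"])/.06
    y=np.arctan2(R[1,1],R[0,1]); tw=0
    if yaw is not None: tw=-((yaw-y+np.pi/2)%np.pi-np.pi/2)   # tool z down: + twist is - world yaw
    print("at",np.round(s["position"],3),"clock",round(s["clock"],1),"shift",d.round(2),"twist",round(np.degrees(tw)/8,2)); return d
E
python3 - <<'E'
from h import *
C=cam("top"); f=lambda x,y:(170+x/2.65,120+y/2.65)
for n,z,pts in (("awl",.009,[(98,308),(111,457)]),("lid",.086,[(168,195),(398,170),(413,303),(175,330)]),("cradle",.044,[(522,258),(632,227),(654,285),(545,320)]),("ink",.053,[(98,218)]),("jar",.072,[(518,135)]),("loupe",.04,[(722,203)])):
    P=[onz(C,f(*p),z) for p in pts]; print(n,np.round(P,3)[:,:2].tolist(),np.mean(P,0).round(3))
A=[onz(C,f(*p),.009) for p in [(98,308),(111,457)]]; go([*A[1][:2],.239])
R=Ro.from_euler("xyz",status.observe()["tool_rot"]).as_matrix();print(R.round(2))
E
```

```text
awl [[0.539, 0.375], [0.337, 0.362]] [0.438 0.369 0.009]
lid [[0.672, 0.257], [0.68, -0.052], [0.499, -0.057], [0.49, 0.255]] [0.585 0.101 0.086]
cradle [[0.553, -0.21], [0.583, -0.365], [0.501, -0.384], [0.467, -0.232]] [ 0.526 -0.298  0.044]
ink [[0.656, 0.36]] [0.656 0.36  0.053]
jar [[0.719, -0.22]] [ 0.719 -0.22   0.072]
loupe [[0.607, -0.493]] [ 0.607 -0.493  0.04 ]
at [0.243 0.576 0.239] clock 0.8 shift [-2.83 -2.67  0.  ] twist 0.0
[[-0.92  0.39  0.  ]
 [ 0.39  0.92 -0.  ]
 [-0.   -0.   -1.  ]]
```

```bash
python3 -m creep '[[-0.8,-0.4,0,-0.7,1],[-1.6,-0.8,0,-1.4,1],[-2.4,-1.2,0,-2.1,1],[-3.2,-1.7,0,-2.8,1],[-3.9,-2.1,0.2,-3.3,1]]' 60
python3 -m creep '[[0,0,0,0,1],[0,0,0,0,1]]'
python3 - <<'E'
from h import *
C=cam("wrist"); im=grab_frame("wrist"); cv2.imwrite("pics/w1.png",im)
for n in ("awl","awl_tip","case_slot"):
  for d in silhouettes("wrist",n)[:3]:
    m=d["mask"]; v,u=np.nonzero(m); print(n,round(d["p"],2),(np.array(d["extent"])*[640,400,640,400]).round().tolist(),m.sum())
print(status.observe()["position"],status.observe()["tool_rot"])
E
```

```text
clock: 1.42
position: [0.4109, 0.3674, 0.228]
tool_rot: [3.141, 0.001, -3.078]
force: [0.8, -0.0, -0.7]
grip_width: 0.0854
finger_force: 0.0
clock: 1.68
position: [0.4092, 0.3694, 0.2274]
tool_rot: [3.141, -0.0, -3.08]
force: [-0.4, -0.5, 0.7]
grip_width: 0.0853
finger_force: 0.0
awl 0.86 [312.0, 121.0, 325.0, 246.0] 1406
awl_tip 0.86 [307.0, 118.0, 325.0, 244.0] 1312
case_slot 0.9 [4.0, 222.0, 240.0, 375.0] 23887
[0.40874269 0.36992403 0.22740005] [ 3.14126387e+00 -1.10201119e-05 -3.07817553e+00]
```

View pics/w1.png

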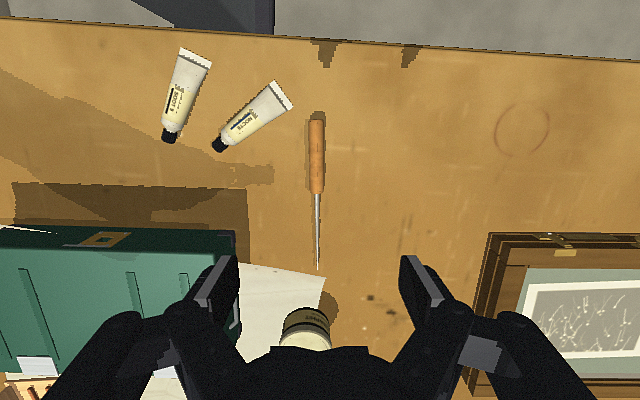

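The wrist picture shows the awl, with its handle from (316,120) to (317,193) and its blade tip at (318,268). The brass plate is on the case front at (100,240), at a steep angle.

Run:
```python
from h import *
C=cam("wrist")
t=onz(C,(318,267),.009); e=onz(C,(316,119),.009); f=onz(C,(317,193),.009)
print(t,e,f,np.linalg.norm(t-e)); a=e-t; yaw=np.arctan2(a[1],a[0])
ax=a/np.linalg.norm(a); m=t+ax*.105
go([*(t+ax*.138)[:2],.09],yaw+np.pi/2)
T=cam("top"); print(tri((C,(318,267)),(T,(170+98/2.65,120+308/2.65))),tri((C,(316,119)),(T,(170+111/2.65,120+457/2.65))))
C=cam("wrist")
print("plate z",onz(C,(100,240),.04))
```

```text
[0.5467842  0.37738427 0.009     ] [0.34197563 0.36207066 0.009     ] [0.43530386 0.36904885 0.009     ] 0.2053802663784516
at [0.409 0.37  0.227] clock 1.9 shift [-0.   -0.05  2.29] twist -0.08
(array([0.53880496, 0.37462458, 0.01921112]), np.float64(0.005416547413133217)) (array([0.33948752, 0.36187715, 0.01226397]), np.float64(0.004700969394140205))
plate z [0.5056148  0.09715266 0.04      ]
```

```bash
python3 -m creep '[[0,-0.05,0.9,-0.08,0.5],[0,-0.05,1.8,-0.08,0.5],[0,-0.05,2.7,-0.08,0.5],[0,-0.05,3.3,-0.08,0.5],[0,-0.05,3.56,-0.08,0.5]]' 60
python3 -m creep '[[0,0,0,0,0.5],[0,0,0,0,0],[0,0,0,0,0],[0,0,0,0,0],[0,0,0,0,0]]' 60
python3 -m creep '[[0,0,0,0,0],[0,0,-0.2,0,0],[0,0,-0.5,0,0],[0,0,-0.5,0,0],[0,0,-0.5,0,0]]' 60
```

```text
clock: 2.5
position: [0.4086, 0.366, 0.012]
tool_rot: [-3.14, -0.002, -3.067]
force: [0.2, 0.4, -0.2]
grip_width: 0.0425
finger_force: 0.0
clock: 3.12
position: [0.4102, 0.3666, 0.0153]
tool_rot: [3.14, 0.002, -3.069]
force: [-0.6, -1.5, 8.4]
grip_width: 0.0165
finger_force: 58.5
clock: 3.75
position: [0.4097, 0.366, 0.0441]
tool_rot: [3.141, 0.0, -3.069]
force: [-0.4, -0.6, -0.5]
grip_width: 0.0165
finger_force: 59.1
```

```bash
python3 -m creep '[[0.2,0,-0.9,0,0],[0.4,-1,-1.4,0,0],[0.7,-2,-1.4,0.1,0],[0.9,-3,-1.4,0.2,0],[1.16,-4,-1.4,0.32,0]]' 60
python3 -m creep '[[0,-0.48,0,0,0],[0,-0.48,0,0,0]]'
python3 - <<'E'
from h import *
C=cam("wrist"); im=grab_frame("wrist"); cv2.imwrite("pics/w2.png",im[100:400,100:540])
print(status.observe()["qpos"].round(2) if hasattr(status.observe()["qpos"],'round') else np.round(status.observe()["qpos"],2))
go([.36,.093,.128],np.radians(91.6))
E
```

```text
clock: 4.38
position: [0.3577, 0.123, 0.1277]
tool_rot: [-3.141, 0.0, -3.113]
force: [2.1, -0.1, -1.3]
grip_width: 0.0161
finger_force: 59.1
clock: 4.62
position: [0.359, 0.0943, 0.1277]
tool_rot: [-3.141, -0.0, -3.117]
force: [0.1, 1.3, -0.5]
grip_width: 0.0162
finger_force: 59.1
[-0.34  0.33 -0.1   2.33  0.07  0.48  1.11]
at [0.359 0.096 0.128] clock 4.7 shift [-0.01 -0.05 -0.01] twist -0.01
```

View pics/w2.png

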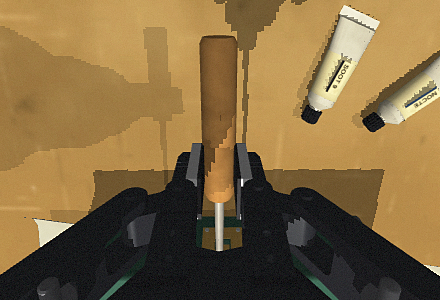

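The picture shows the handle centred in the jaws and parallel to tool x (column 319), but the fingers hide the slot. I'll look at the plate from both sides.

```bash
cat > slot.py <<'E'
from h import *
import sys
C=cam("wrist"); im=grab_frame("wrist"); np.savez(sys.argv[1],K=C[0],R=C[1],t=C[2]); 
p=proj(C,[.5065,.098,.04]); print(p)
u,v=int(np.clip(p[0]-60,0,520)),int(np.clip(p[1]-50,0,300)); print(u,v)
cv2.imwrite(f"pics/{sys.argv[1]}.png",cv2.resize(im[v:v+100,u:u+120],None,fx=4,fy=4,interpolation=cv2.INTER_CUBIC))
E
python3 -m creep '[[-0.3,0.9,0,0,0],[-0.4,1.7,0,0,0],[-0.4,1.7,0,0,0]]' 60
python3 slot.py sA
python3 -m creep '[[0,-0.9,0,0,0],[0,-1.9,0,0,0],[0,-2.8,0,0,0],[0,-3.5,0,0,0],[0,-3.5,0,0,0]]' 60
python3 slot.py sB
python3 -c "
import cv2,numpy as np
cv2.imwrite('pics/sAB.png',np.vstack([cv2.imread('pics/sA.png')[50:350],cv2.imread('pics/sB.png')[50:350]]))"
```

```text
clock: 5.05
position: [0.3799, 0.2034, 0.1274]
tool_rot: [3.14, 0.0, -3.107]
force: [0.0, -0.7, -0.2]
grip_width: 0.0163
finger_force: 61.8
[207.33615353 326.09592868]
147 276
clock: 5.72
position: [0.3857, -0.014, 0.1276]
tool_rot: [-3.141, -0.001, -3.118]
force: [0.8, 0.1, -0.2]
grip_width: 0.0167
finger_force: 61.8
[430.06719015 326.45487948]
370 276
```

View pics/sAB.png

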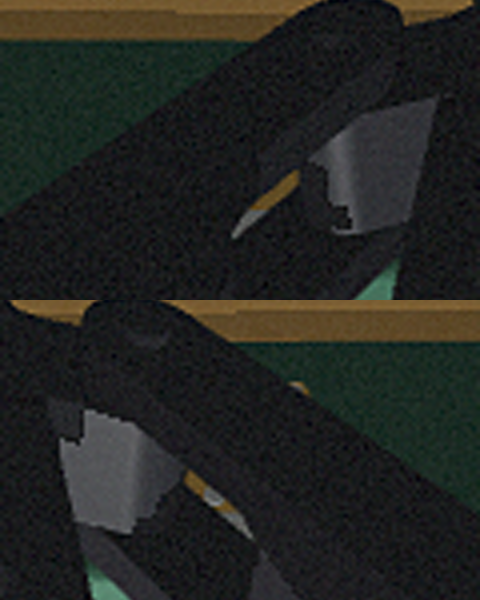

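The fingers still cover the plate in both views. I'll work out poses that put it clear of them.

Run:
```python
from h import *
p=camera_params("wrist"); 
for P in ([.4,.25,.2],[.42,.25,.2],[.42,.25,.16],[.44,.25,.16],[.44,.28,.16],[.44,.22,.16]):
    W=np.eye(4); W[:3,:3]=Ro.from_euler("xyz",[np.pi,0,-3.115]).as_matrix(); W[:3,3]=P
    M=np.linalg.inv(W@p["tool_from_camera"]); print(P,proj((p["K"],M[:3,:3],M[:3,3]),[.5065,.098,.04]))
go([.42,-.06,.16])
```

```text
[0.4, 0.25, 0.2] [190.62128316 267.51985949]
[0.42, 0.25, 0.2] [188.59650335 252.8045403 ]
[0.42, 0.25, 0.16] [171.82947445 271.80968497]
[0.44, 0.25, 0.16] [169.07273477 254.9211418 ]
[0.44, 0.28, 0.16] [139.64277354 254.22793566]
[0.44, 0.22, 0.16] [198.45051452 255.61311884]
at [ 0.386 -0.012  0.128] clock 5.8 shift [-0.55 -0.81 -0.54] twist 0.0
```

```bash
python3 -m creep '[[-0.5,-0.1,-0.54,0,0],[-0.9,-0.2,-0.54,0,0],[-0.9,-0.2,-0.54,0,0],[-0.9,-0.2,-0.54,0,0]]' 60
python3 slot.py sB2
python3 -m creep '[[0,0.9,0,0,0],[0,1.8,0,0,0],[0,2.7,0,0,0],[0,3.6,0,0,0],[0,4.1,0,0,0]]' 60
python3 -m creep '[[0,0,0,0,0],[0,0,0,0,0]]' 60
python3 slot.py sA2
python3 -c "
import cv2,numpy as np
cv2.imwrite('pics/sAB2.png',np.vstack([cv2.imread('pics/sA2.png')[50:350],cv2.imread('pics/sB2.png')[50:350]]))"
```

```text
clock: 6.28
position: [0.4397, -0.0208, 0.1597]
tool_rot: [3.141, -0.001, -3.112]
force: [-0.8, -0.1, -0.1]
grip_width: 0.0161
finger_force: 61.8
[432.1515893  261.99520797]
372 211
clock: 6.95
position: [0.4321, 0.2272, 0.16]
tool_rot: [3.141, -0.001, -3.11]
force: [0.5, -0.5, -0.6]
grip_width: 0.0158
finger_force: 61.8
clock: 7.2
position: [0.433, 0.2235, 0.1599]
tool_rot: [-3.141, -0.001, -3.113]
force: [0.5, -0.3, -1.3]
grip_width: 0.016
finger_force: 61.8
[195.75134879 261.43191254]
135 211
```

View pics/sAB2.png

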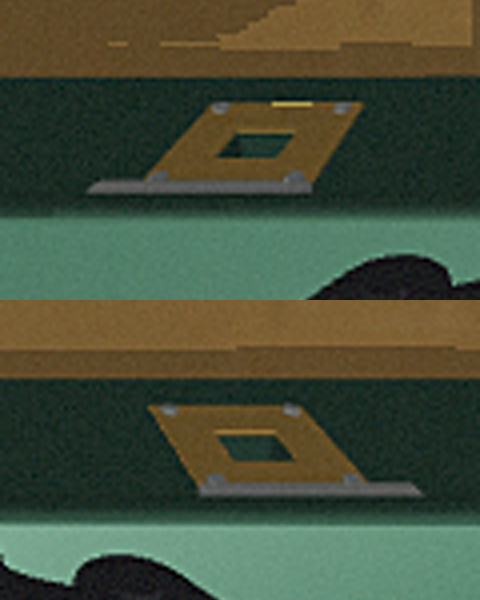

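Both views show the brass plate with its slot, at (256,146) in the upper crop and (255,446) in the lower. The case edges run parallel to the tool's y.

Run:
```python
from h import *
L=lambda n:(lambda d:(d["K"],d["R"],d["t"]))(np.load(n+".npz"))
A,B=L("sA2"),L("sB2"); f=lambda x,y,u,v:((x+.5)/4-.5+u,(y+50.5)/4-.5+v)
S,m=tri((A,f(256,146,135,211)),(B,f(255,146,372,211))); print("slot",S,m)
for a,b in (((360,102),(304,105)),((218,102),(150,105)),((150,180),(205,481-300)),((315,180),(362,483-300))): print(tri((A,f(*a,135,211)),(B,f(*b,372,211))))
R=Ro.from_euler("xyz",status.observe()["tool_rot"]).as_matrix(); tx=R[:,0]
T=np.array([*(S-[0,0,0])[:2],.0458])+tx*(.138+.012); T[2]=.0458
go(T+[0,0,.06]); print(T)
```

```text
slot [0.50414508 0.10110906 0.03968019] 0.0005696879518322736
(array([0.5017837 , 0.12185519, 0.02026591]), np.float64(0.00021770409209472772))
(array([0.5049819 , 0.08112235, 0.01658134]), np.float64(0.00025372330400753927))
(array([0.50426532, 0.08219843, 0.05657336]), np.float64(0.0003145724307952673))
(array([0.50456274, 0.12155423, 0.05471281]), np.float64(0.00014032048867190346))
at [0.433 0.223 0.16 ] clock 7.2 shift [ 1.37 -2.07  0.91] twist 0.0
[0.35420227 0.09696769 0.0458    ]
```

```bash
python3 -m creep '[[0.7,-0.7,0,0,0],[1.2,-1.4,0,0,0],[1.54,-2.07,0,0,0],[1.54,-2.07,0,0,0]]' 60
python3 -m creep '[[0,0,0.5,0,0],[0,0,1,0,0],[0,0,1.5,0,0],[0,0,1.5,0,0]]' 60
python3 -m creep '[[0,0,0.4,0,0],[0,0,0.65,0,0],[0,0,0.65,0,0]]' 60; python3 -c "
from h import *
print(np.round(status.observe()['qpos'],2),status.observe()['moment'])"
```

```text
clock: 7.75
position: [0.3432, 0.0942, 0.1603]
tool_rot: [-3.14, -0.001, -3.118]
force: [0.6, 0.4, -0.1]
grip_width: 0.016
finger_force: 61.8
clock: 8.25
position: [0.3439, 0.097, 0.069]
tool_rot: [-3.14, -0.003, -3.113]
force: [-0.2, 0.1, -0.6]
grip_width: 0.0159
finger_force: 61.7
clock: 8.62
position: [0.3448, 0.0974, 0.0315]
tool_rot: [-3.141, -0.0, -3.113]
force: [-0.1, 0.5, 0.2]
grip_width: 0.0159
finger_force: 61.8
[-0.4   0.57 -0.05  2.41  0.17  0.17  0.99] [-0.03848762  0.0164664  -0.04028869]
```

```bash
python3 -m creep '[[0,0,0.1,0,0],[0,0,0.15,0,0],[0,0,0.15,0,0]]' 60
for i in 1; do python3 -m creep '[[0,0,0.04,0,0],[0,0,0.04,0,0]]' 60|sed -n 2,4p; python3 -m creep '[[0,0,0.04,0,0],[0,0,0.04,0,0]]' 60|sed -n 2,4p;python3 -m creep '[[0,0,0.04,0,0],[0,0,0.04,0,0]]' 60|sed -n 2,4p; python3 -c "
from h import *
print(status.observe()['force'],status.observe()['moment'])"; done
```

```text
clock: 9.0
position: [0.3454, 0.0973, 0.0231]
tool_rot: [-3.142, 0.001, -3.114]
force: [-0.3, -0.2, -0.0]
grip_width: 0.0161
finger_force: 61.8
position: [0.3451, 0.0973, 0.0204]
tool_rot: [-3.141, 0.001, -3.113]
force: [1.0, 0.4, -1.1]
position: [0.3449, 0.0974, 0.0177]
tool_rot: [-3.141, 0.0, -3.113]
force: [-0.1, 0.3, -0.4]
position: [0.3449, 0.0974, 0.0153]
tool_rot: [-3.141, 0.001, -3.113]
force: [-0.0, 0.1, 6.0]
[-0.03210582  0.12514293  6.01688512] [-0.05147163  0.05335839  0.01246718]
```

```bash
python3 -m creep '[[0,0,-0.3,0,0],[0,0,-0.52,0,0],[0,0,-0.52,0,0]]' 60
python3 -m creep '[[-0.2,0,0,0,0],[-0.4,0,0,0,0],[-0.5,0,0,0,0],[-0.6,0,0,0,0],[-0.6,0,0,0,0]]' 60
python3 -c "
from h import *
print(status.observe()['force'],status.observe()['moment'])"
```

```text
clock: 10.12
position: [0.3452, 0.0974, 0.0469]
tool_rot: [3.141, 0.001, -3.114]
force: [0.1, 0.1, -1.2]
grip_width: 0.0162
finger_force: 61.8
clock: 10.75
position: [0.3809, 0.0984, 0.046]
tool_rot: [3.142, -0.0, -3.114]
force: [0.5, 0.5, -0.1]
grip_width: 0.0161
finger_force: 61.8
[ 0.49617532  0.54811841 -0.08427124] [ 0.00565061 -0.00306567 -0.00800514]
```

```bash
python3 -m creep '[[-0.12,0,0,0,0],[-0.2,0,0,0,0],[-0.23,0,0,0,0],[-0.23,0,0,0,0]]' 60
python3 - <<'E'
from h import *
im=grab_frame("scene"); cv2.imwrite("pics/s1.png",cv2.resize(im[120:300,150:450],None,fx=2.5,fy=2.5))
E
```

```text
clock: 11.25
position: [0.3942, 0.0988, 0.046]
tool_rot: [-3.141, -0.001, -3.113]
force: [-5.2, -0.4, -0.7]
grip_width: 0.0159
finger_force: 61.8
```

```bash
python3 -m creep '[[-0.03,0,0,0,0],[-0.03,0,0,0,0],[-0.03,0,0,0,0]]' 60
python3 -m creep '[[0.2,0,0,0,0],[0.4,0,0,0,0],[0.6,0,0,0,0],[0.84,0,0,0,0],[0.84,0,0,0,0]]' 60
python3 -m creep '[[0,0,0,0,0],[0,0,0,0,0],[0,0,0,0,0],[0,0,0,0,0],[0,0,0,0,0]]' 60
python3 - <<'E'
from h import *
im=grab_frame("scene"); cv2.imwrite("pics/s1.png",cv2.resize(im[120:300,150:450],None,fx=2.5,fy=2.5))
E
```

```text
clock: 11.68
position: [0.3959, 0.0988, 0.0461]
tool_rot: [-3.141, -0.0, -3.113]
force: [-5.0, -0.2, -0.8]
grip_width: 0.0161
finger_force: 61.8
clock: 12.3
position: [0.3449, 0.0975, 0.0462]
tool_rot: [-3.141, -0.0, -3.112]
force: [0.9, 0.2, -0.5]
grip_width: 0.016
finger_force: 61.8
clock: 12.92
position: [0.3459, 0.0975, 0.0461]
tool_rot: [3.142, -0.0, -3.113]
force: [0.2, 0.7, 0.5]
grip_width: 0.0163
finger_force: 61.8
```

View pics/s1.png

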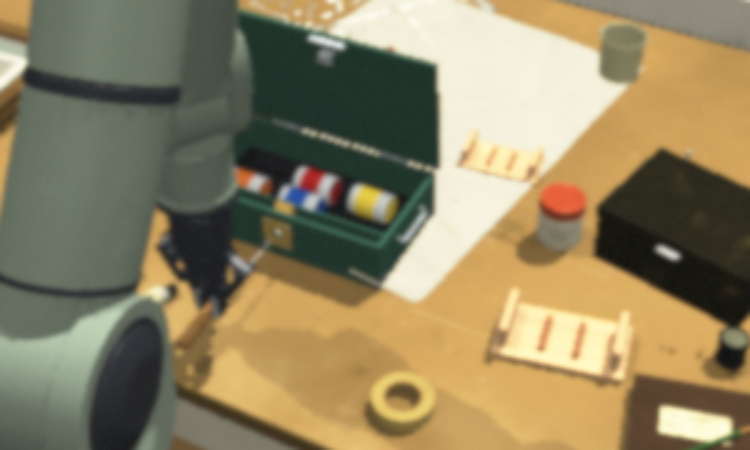

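The lid is open and tins are visible in the bay: orange, blue, red and yellow. I'll lay the awl down here.

```bash
python3 -m creep '[[0,0,0.3,0,0],[0,0,0.47,0,0],[0,0,0.5,0,0],[0,0,0.5,0,0]]' 60
python3 -m creep '[[0,0,0,0,0.25],[0,0,0,0,0.4],[0,0,0,0,0.4],[0,0,-0.4,0,0.4],[0,0,-1.2,0,0.5]]' 60
python3 -m creep '[[-0.5,0,-0.9,0,0.7],[-1,0,-1.8,0,0.9],[-1.3,0,-2.6,0,0.9],[-1.5,0,-3.3,0,0.9],[-1.5,0,-3.3,0,0.9]]' 60
python3 - <<'E'
from h import *
C=cam("wrist"); np.savez("b1",K=C[0],R=C[1],t=C[2]); im=grab_frame("wrist"); cv2.imwrite("pics/w3.png",im)
E
```

```text
clock: 13.48
position: [0.3459, 0.0975, 0.0162]
tool_rot: [-3.142, -0.0, -3.113]
force: [-0.0, 0.5, -0.9]
grip_width: 0.0157
finger_force: 61.8
clock: 14.1
position: [0.3449, 0.0976, 0.0882]
tool_rot: [-3.141, -0.003, -3.112]
force: [0.4, 0.9, 0.0]
grip_width: 0.0428
finger_force: 0.0
clock: 14.72
position: [0.4374, 0.1002, 0.2886]
tool_rot: [3.141, 0.004, -3.114]
force: [0.3, -0.2, -0.7]
grip_width: 0.0769
finger_force: 0.0
```

View pics/w3.png

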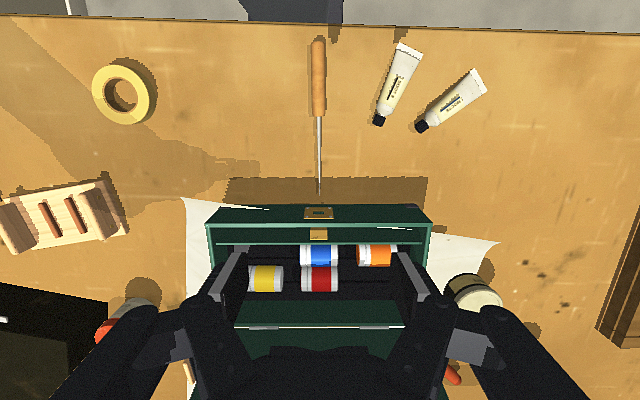

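The wrist view shows four tins: blue (318,253), orange (376,254), yellow (266,278) and red (319,278). The awl lies level in front of the case, with its tip at (319,195). I'll measure the tins, then move over the cradle.

```bash
python3 - <<'E'
from h import *
C=cam("wrist"); O=np.array([.591,.1036,0]); w=.0288; X=np.array([np.cos(w),np.sin(w),0]); Y=np.array([-X[1],X[0],0])
for n,a,b,px in (("blue",-.022,0,(318.5,253)),("orange",-.022,.088,(376,254)),("red",.023,0,(319.5,278)),("yellow",.023,-.088,(266,278))):
    P=O+a*X+b*Y+[0,0,.042]; print(n,P.round(4),"pred",proj(C,P).round(1),"top",proj(C,P+[0,0,.02]).round(1),px)
for i in range(1,7): print(i,[(round(d["p"],2),(np.array(d["extent"])*[640,400,640,400]).round().tolist()) for d in search_frame("wrist",f"tin{i}")[:3]])
go([.46,-.25,.24])
E
python3 -m creep '[[0.1,-0.9,0.2,0,0.9],[0.1,-1.9,0.3,0,0.9],[0.1,-2.8,0.4,0,0.9],[0,-3.8,0.6,0,0.9],[-0.1,-4.7,0.8,0,0.9]]' 60
python3 -m creep '[[0,-0.8,0,0,0.9],[0,-1.1,0,0,0.9],[0,-1.1,0,0,0.9]]' 60
python3 - <<'E'
from h import *
C=cam("wrist"); np.savez("c1",K=C[0],R=C[1],t=C[2]); im=grab_frame("wrist"); cv2.imwrite("pics/w4.png",im)
E
```

```text
blue [0.569 0.103 0.042] pred [318.5 254.1] top [318.5 261. ] (318.5, 253)
orange [0.5665 0.1909 0.042 ] pred [376.2 254. ] top [378.8 260.9] (376, 254)
red [0.614  0.1043 0.042 ] pred [318.6 279.3] top [318.6 287.1] (319.5, 278)
yellow [0.6165 0.0163 0.042 ] pred [262.8 279.3] top [260.3 287.1] (266, 278)
1 [(0.97, [249.0, 264.0, 287.0, 291.0]), (0.84, [354.0, 244.0, 396.0, 269.0]), (0.78, [303.0, 266.0, 337.0, 291.0])]
2 [(0.97, [249.0, 264.0, 287.0, 291.0]), (0.84, [354.0, 244.0, 396.0, 269.0]), (0.78, [303.0, 266.0, 337.0, 291.0])]
3 [(0.97, [249.0, 264.0, 287.0, 291.0]), (0.84, [354.0, 244.0, 396.0, 269.0]), (0.78, [303.0, 266.0, 337.0, 291.0])]
4 [(0.97, [249.0, 264.0, 287.0, 291.0]), (0.84, [354.0, 244.0, 396.0, 269.0]), (0.78, [303.0, 266.0, 337.0, 291.0])]
5 [(0.97, [249.0, 264.0, 287.0, 291.0]), (0.84, [354.0, 244.0, 396.0, 269.0]), (0.78, [303.0, 266.0, 337.0, 291.0])]
6 [(0.97, [249.0, 264.0, 287.0, 291.0]), (0.84, [354.0, 244.0, 396.0, 269.0]), (0.78, [303.0, 266.0, 337.0, 291.0])]
at [0.435 0.1   0.285] clock 15.1 shift [-0.24 -5.84  0.76] twist 0.0
clock: 15.7
position: [0.4496, -0.1837, 0.2375]
tool_rot: [-3.141, -0.0, -3.113]
force: [1.6, 0.6, 0.3]
grip_width: 0.0771
finger_force: 0.0
clock: 16.08
position: [0.4515, -0.2479, 0.2376]
tool_rot: [3.141, -0.001, -3.114]
force: [-0.2, -0.1, -0.3]
grip_width: 0.0767
finger_force: 0.0
```

View pics/w4.png

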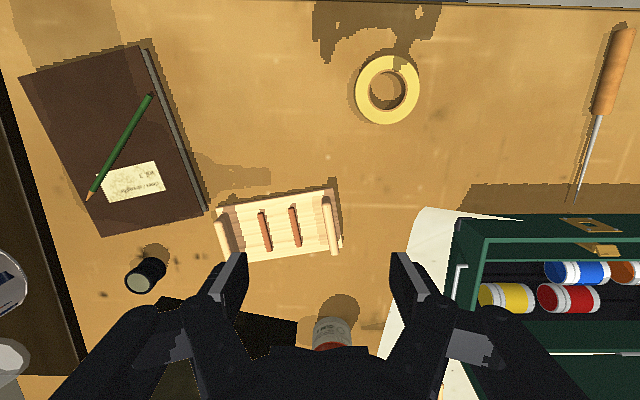

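The view shows the big cradle's ribs at about (265,232) and (295,227), its cheeks at (227,240) and (332,222), and the loupe at (145,275). The bay matches four tins, with the front right and back left places empty.

Run:
```python
import cv2
im=cv2.imread("pics/w4.png"); cv2.imwrite("pics/w4z.png",cv2.resize(im[175:270,200:360],None,fx=5,fy=5,interpolation=cv2.INTER_CUBIC))
```

```text
(no output)
```

View pics/w4z.png

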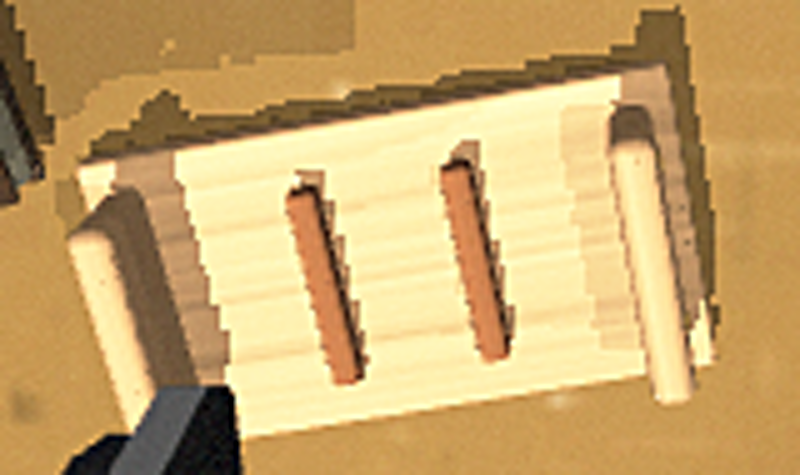

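Run:
```python
from h import *
d=np.load("c1.npz"); C=(d["K"],d["R"],d["t"]); f=lambda x,y:((x+.5)/5-.5+200,(y+.5)/5-.5+175)
a,b,c,e=[onz(C,f(*p),.018) for p in [(300,192),(348,378),(456,165),(496,355)]]
print((a+b)/2,(c+e)/2,"sep",np.linalg.norm(a+b-c-e)/2,"ctr",(a+b+c+e)/4)
for v in (b-a,e-c,((a+b)-(c+e))/2): print(np.degrees(np.arctan2(v[1],v[0])))
F=[onz(C,f(*p),.01) for p in [(80,165),(665,68),(245,435),(645,375)]]
for i in (0,2): v=F[i]-F[i+1]; print("edge",np.degrees(np.arctan2(v[1],v[0])),np.linalg.norm(v))
u=F[0]-F[1];u/=np.linalg.norm(u); n=np.array([-u[1],u[0],0]); print("depth",(F[2]-F[0])@n, "ctr-front",((a+b+c+e)/4-F[0])@n, F[0],F[1],"y off",((a+b+c+e)/4-(F[0]+F[1])/2)@u)
t=cam("top"); print("top cradle px",proj(t,(a+b+c+e)/4))
```

```text
[ 0.53676893 -0.32090293  0.018     ] [ 0.52810231 -0.27885339  0.018     ] sep 0.04293337205382801 ctr [ 0.53243562 -0.29987816  0.018     ]
11.400174550508593
10.98835620317869
-78.35412305812187
edge -78.63207967466145 0.1626600377292348
edge -78.88067339570554 0.11905868174918882
depth 0.08988438025903982 ctr-front 0.04385502904043677 [ 0.50549608 -0.38837765  0.01      ] [ 0.47343441 -0.22890873  0.01      ] y off -0.00012324525996388125
top cradle px [391.27592385 222.13206063]
```

```bash
python3 -m creep '[[-0.5,0.8,0.2,0,0.85],[-1,1.6,0.4,0,0.85],[-1.5,2.4,0.6,0,0.85],[-2,3.2,0.9,0,0.85],[-2.5,3.9,1.2,0,0.85]]' 60
python3 -m creep '[[-0.38,0.47,0.2,0,0.85],[-0.38,0.47,0.26,0,0.85],[-0.38,0.47,0.26,0,0.85]]' 60
python3 - <<'E'
from h import *
go([.6165,.0195,.0385],np.radians(91.65))
E
```

```text
clock: 16.75
position: [0.5954, -0.0054, 0.1659]
tool_rot: [3.141, 0.0, -3.11]
force: [0.6, -1.4, 0.5]
grip_width: 0.0724
finger_force: 0.0
clock: 17.12
position: [0.6163, 0.0202, 0.1504]
tool_rot: [-3.142, -0.001, -3.112]
force: [0.3, -1.3, -0.2]
grip_width: 0.0728
finger_force: 0.0
at [0.616 0.02  0.15 ] clock 17.1 shift [-0.   -0.01  1.87] twist 0.01
```

```bash
python3 -m creep '[[0,0,0.7,0,0.85],[0,0,1.3,0,0.85],[0,0,1.75,0,0.85],[0,0,1.85,0,0.85],[0,0,1.85,0,0.85]]' 60
python3 -m creep '[[0,0,0,0,0.3],[0,0,0,0,0.3],[0,0,0,0,0.3],[0,0,0,0,0.3]]' 60
python3 -m creep '[[0,0,-0.5,0,0.3],[0,0,-1.3,0,0.3],[0,0,-1.9,0,0.3],[0,0,-1.9,0,0.3]]' 60
python3 - <<'E'
from h import *
go([.5415,-.3422,.12],np.radians(11.4))
E
```

```text
clock: 17.75
position: [0.6172, 0.0191, 0.0404]
tool_rot: [-3.141, 0.001, -3.114]
force: [-0.2, 0.3, 0.5]
grip_width: 0.0727
finger_force: 0.0
clock: 18.25
position: [0.6177, 0.0194, 0.0412]
tool_rot: [-3.141, 0.002, -3.113]
force: [-2.5, -0.9, 10.0]
grip_width: 0.0551
finger_force: 61.6
clock: 18.75
position: [0.6185, 0.0194, 0.1571]
tool_rot: [-3.141, 0.005, -3.114]
force: [1.2, -1.7, -1.4]
grip_width: 0.055
finger_force: 64.9
at [0.618 0.019 0.157] clock 18.8 shift [ 1.45 -5.99  0.61] twist 10.03
```

```bash
python3 -m creep '[[0.2,-0.8,0,1.2,0.3],[0.5,-1.7,0,2.4,0.3],[0.7,-2.6,0,3.6,0.3],[0.9,-3.6,0,4.8,0.3],[1.2,-4.5,0,6,0.3]]' 60
python3 - <<'E'
from h import *
go([.5415,-.3422,.12],np.radians(11.4))
E
```

```text
clock: 19.38
position: [0.5519, -0.2547, 0.1532]
tool_rot: [-3.141, 0.0, 2.326]
force: [0.6, 0.1, -0.8]
grip_width: 0.0549
finger_force: 64.7
at [ 0.552 -0.255  0.153] clock 19.4 shift [-0.94 -1.13  0.55] twist 3.99
```

```bash
python3 -m creep '[[-0.3,-0.4,0.1,1.2,0.3],[-0.6,-0.8,0.2,2.4,0.3],[-0.94,-1.13,0.4,3.6,0.3],[-0.94,-1.13,0.55,4,0.3],[-0.94,-1.13,0.55,4,0.3]]' 60
python3 - <<'E'
from h import *
go([.5415,-.3422,.033],np.radians(11.4))
C=cam("wrist"); im=grab_frame("wrist"); cv2.imwrite("pics/w5.png",im[150:400,120:520])
E
```

```text
clock: 20.0
position: [0.5419, -0.3398, 0.1195]
tool_rot: [-3.14, -0.001, 1.774]
force: [-0.2, 0.1, -1.4]
grip_width: 0.0552
finger_force: 64.7
at [ 0.542 -0.34   0.119] clock 20.0 shift [-0.04 -0.01  1.44] twist 0.03
```

View pics/w5.png

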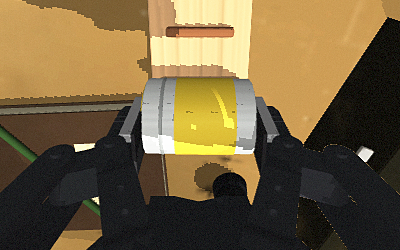

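The picture shows the yellow tin held level between the pads, parallel to the rib at (200,32).

```bash
python3 -m creep '[[-0.04,-0.01,0.6,0,0.3],[-0.04,-0.01,1.1,0,0.3],[-0.04,-0.01,1.35,0,0.3],[-0.04,-0.01,1.44,0,0.3],[-0.04,-0.01,1.44,0,0.3]]' 60
python3 -m creep '[[0,0,0.02,0,0.3],[0,0,0.03,0,0.3]]' 60
```

```text
clock: 20.68
position: [0.5428, -0.3427, 0.0348]
tool_rot: [3.141, 0.0, 1.774]
force: [0.4, 0.1, -1.1]
grip_width: 0.0548
finger_force: 64.8
clock: 20.92
position: [0.5427, -0.3428, 0.0329]
tool_rot: [3.141, 0.001, 1.774]
force: [-0.5, -0.6, -1.1]
grip_width: 0.0547
finger_force: 64.8
```

```bash
python3 -m creep '[[0,0,0.03,0,0.3],[0,0,0.03,0,0.3]]' 60 | sed -n 2,4p; python3 -m creep '[[0,0,0.03,0,0.3],[0,0,0.03,0,0.3]]' 60| sed -n 2,4p
```

```text
position: [0.5424, -0.3426, 0.0305]
tool_rot: [-3.141, -0.0, 1.774]
force: [-0.2, -0.3, -1.3]
position: [0.5426, -0.3427, 0.0292]
tool_rot: [3.141, 0.0, 1.774]
force: [-3.9, 1.5, 9.2]
```

```bash
python3 -m creep '[[0,0,0,0,0.6],[0,0,0,0,0.75],[0,0,0,0,0.75],[0,0,-0.8,0,0.78],[0,0,-1.7,0,0.8]]' 60
python3 - <<'E'
from h import *
go([.614,.1043,.15],np.radians(91.65))
E
```

```text
clock: 22.05
position: [0.542, -0.3424, 0.1312]
tool_rot: [-3.14, -0.001, 1.774]
force: [0.9, 0.4, 0.4]
grip_width: 0.068
finger_force: 0.0
at [ 0.542 -0.342  0.131] clock 22.1 shift [ 7.05  2.68 -0.31] twist -10.0
```

```bash
python3 -m creep '[[0.9,0.3,-0.1,-1.2,0.8],[1.8,0.7,-0.2,-2.4,0.8],[2.7,1,-0.3,-3.6,0.85],[3.6,1.3,-0.31,-4.8,0.85],[4.4,1.65,-0.31,-6,0.85]]' 60
python3 - <<'E'
from h import *
go([.614,.1043,.15],np.radians(91.65))
E
```

```text
clock: 22.68
position: [0.5862, -0.0621, 0.1496]
tool_rot: [3.142, 0.0, 2.617]
force: [0.0, 0.1, 0.1]
grip_width: 0.0726
finger_force: 0.0
at [ 0.586 -0.062  0.15 ] clock 22.7 shift [ 0.99  2.63 -0.01] twist -3.96
```

```bash
python3 -m creep '[[0.3,0.8,0,-1.2,0.85],[0.6,1.6,0,-2.4,0.85],[0.99,2.4,0,-3.6,0.85],[0.99,2.63,0,-3.96,0.85],[0.99,2.63,0,-3.96,0.85]]' 60
python3 - <<'E'
from h import *
go([.614,.1043,.042],np.radians(91.65))
C=cam("wrist"); im=grab_frame("wrist"); 
for n,P in (("red",[.614,.1043,.042]),("blue",[.569,.103,.042]),("orange",[.5665,.1909,.042])): print(n,proj(C,P))
for d in search_frame("wrist","tin1"): print(round(d["p"],2),(np.array(d["extent"])*[640,400,640,400]).round().tolist())
E
```

```text
clock: 23.3
position: [0.6149, 0.1024, 0.149]
tool_rot: [3.141, -0.0, -3.119]
force: [0.4, -1.0, -0.0]
grip_width: 0.0725
finger_force: 0.0
at [0.615 0.102 0.149] clock 23.3 shift [0.01 0.03 1.78] twist -0.04
red [321.3306516  200.49399554]
blue [321.18439804 150.72725909]
orange [423.88719236 150.16065145]
0.91 [289.0, 178.0, 354.0, 225.0]
0.57 [386.0, 125.0, 470.0, 175.0]
```

```bash
python3 -m creep '[[0.01,0.03,0.7,0,0.85],[0.01,0.03,1.3,0,0.85],[0.01,0.03,1.7,0,0.85],[0.01,0.03,1.78,0,0.85],[0.01,0.03,1.78,0,0.85]]' 60
python3 -m creep '[[0,0,0,0,0.3],[0,0,0,0,0.3],[0,0,0,0,0.3],[0,0,0,0,0.3]]' 60
python3 -m creep '[[0,0,-0.5,0,0.3],[0,0,-1.3,0,0.3],[0,0,-1.9,0,0.3],[0,0,-1.9,0,0.3]]' 60
python3 - <<'E'
from h import *
go([.5245,-.2578,.12],np.radians(11.4))
E
```

```text
clock: 24.02
position: [0.6144, 0.1031, 0.0431]
tool_rot: [-3.141, 0.0, -3.12]
force: [-0.0, 0.2, 1.4]
grip_width: 0.0725
finger_force: 0.0
clock: 24.52
position: [0.6148, 0.1036, 0.044]
tool_rot: [-3.141, 0.002, -3.119]
force: [-2.2, -1.7, 9.4]
grip_width: 0.0551
finger_force: 62.0
clock: 25.02
position: [0.6155, 0.104, 0.16]
tool_rot: [3.141, 0.005, -3.119]
force: [0.1, 0.5, -2.5]
grip_width: 0.0548
finger_force: 65.1
at [0.616 0.104 0.16 ] clock 25.0 shift [ 1.65 -6.    0.65] twist 9.98
```

```bash
python3 -m creep '[[0.2,-0.8,0,1.2,0.3],[0.5,-1.7,0,2.4,0.3],[0.8,-2.6,0,3.6,0.3],[1,-3.6,0,4.8,0.3],[1.3,-4.5,0,6,0.3]]' 60 | head -2
python3 - <<'E'
from h import *
go([.5245,-.2578,.1],np.radians(11.4))
E
```

```text
clock: 25.65
position: [0.5414, -0.1701, 0.1562]
at [ 0.541 -0.17   0.156] clock 25.6 shift [-0.88 -1.2   0.94] twist 3.94
```

```bash
python3 -m creep '[[-0.3,-0.4,0.1,1.2,0.3],[-0.6,-0.8,0.3,2.4,0.3],[-0.88,-1.2,0.6,3.6,0.3],[-0.88,-1.2,0.94,3.94,0.3],[-0.88,-1.2,0.94,3.94,0.3]]' 60
python3 - <<'E'
from h import *
go([.5245,-.2578,.034],np.radians(11.4))
E
```

```text
clock: 26.28
position: [0.525, -0.2553, 0.0986]
tool_rot: [-3.139, -0.002, 1.777]
force: [0.1, 1.4, -2.1]
grip_width: 0.055
finger_force: 64.8
at [ 0.525 -0.255  0.099] clock 26.3 shift [-0.04 -0.01  1.08] twist 0.05
```

```bash
python3 -m creep '[[-0.03,-0.01,0.5,0.05,0.3],[-0.03,-0.01,0.9,0.05,0.3],[-0.03,-0.01,1.06,0.05,0.3],[-0.03,-0.01,1.08,0.05,0.3],[-0.03,-0.01,1.1,0.05,0.3]]' 60
python3 -m creep '[[0,0,0.02,0,0.3],[0,0,0.03,0,0.3]]' 60| sed -n 2,4p
python3 -m creep '[[0,0,0.02,0,0.3],[0,0,0.02,0,0.3]]' 60| sed -n 2,4p
```

```text
clock: 26.9
position: [0.5264, -0.2577, 0.035]
tool_rot: [3.141, 0.001, 1.77]
force: [-0.5, -0.9, -1.4]
grip_width: 0.0549
finger_force: 65.0
position: [0.526, -0.2577, 0.0327]
tool_rot: [3.141, 0.0, 1.77]
force: [-0.7, 0.7, -2.1]
position: [0.5261, -0.2577, 0.032]
tool_rot: [3.141, 0.0, 1.77]
force: [-4.8, 1.9, 15.7]
```

```bash
python3 -m creep '[[0,0,-0.02,0,0.6],[0,0,-0.02,0,0.75],[0,0,-0.02,0,0.75],[0,0,-0.8,0,0.78],[0,0,-1.7,0,0.8]]' 60
python3 - <<'E'
from h import *
go([.569,.103,.15],np.radians(91.65))
C=cam("wrist"); im=grab_frame("wrist"); cv2.imwrite("pics/w6.png",im)
E
```

```text
clock: 28.02
position: [0.5253, -0.2573, 0.1336]
tool_rot: [-3.14, -0.001, 1.77]
force: [0.7, -0.2, 1.1]
grip_width: 0.0688
finger_force: 0.0
at [ 0.525 -0.257  0.134] clock 28.0 shift [ 5.74  1.9  -0.27] twist -10.03
```

View pics/w6.png

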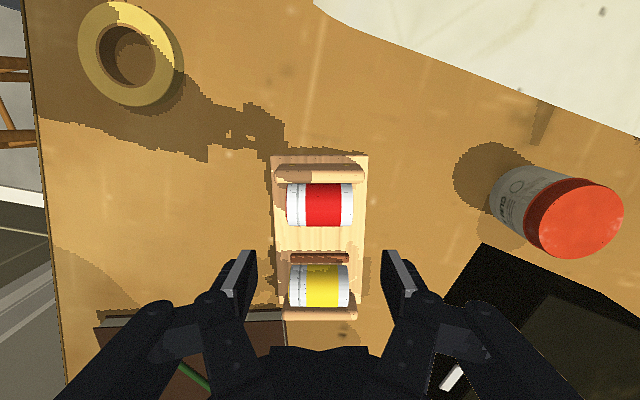

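The red tin (320,205) and yellow tin (319,285) sit in the outer seats with the middle one free. Blue is next.

```bash
python3 -m creep '[[0.9,0.3,-0.1,-1.2,0.8],[1.8,0.6,-0.2,-2.4,0.8],[2.7,0.9,-0.27,-3.6,0.85],[3.6,1.2,-0.27,-4.8,0.85],[4.4,1.5,-0.27,-6,0.85]]' 60 | head -2
python3 - <<'E'
from h import *
go([.569,.103,.15],np.radians(91.65))
E
```

```text
clock: 28.7
position: [0.5621, 0.0211, 0.1495]
at [0.562 0.021 0.149] clock 28.7 shift [ 0.59  1.24 -0.01] twist -3.99
```

```bash
python3 -m creep '[[0.2,0.4,0,-1.2,0.85],[0.4,0.8,0,-2.4,0.85],[0.59,1.24,0,-3.6,0.85],[0.59,1.24,0,-3.99,0.85],[0.59,1.24,0,-3.99,0.85]]' 60
python3 - <<'E'
from h import *
go([.569,.103,.042],np.radians(91.65))
C=cam("wrist"); im=grab_frame("wrist"); 
for n,P in (("blue",[.569,.103,.042]),("orange",[.5665,.1909,.042])): print(n,proj(C,P))
for d in search_frame("wrist","tin1"): print(round(d["p"],2),(np.array(d["extent"])*[640,400,640,400]).round().tolist())
E
```

```text
clock: 29.32
position: [0.5694, 0.1011, 0.1491]
tool_rot: [-3.142, -0.0, -3.119]
force: [-0.1, 0.0, 0.6]
grip_width: 0.0728
finger_force: 0.0
at [0.569 0.101 0.149] clock 29.3 shift [0.   0.03 1.78] twist -0.04
blue [321.32008457 201.07474408]
orange [418.10918663 200.54471247]
0.82 [286.0, 181.0, 356.0, 225.0]
0.56 [383.0, 178.0, 456.0, 224.0]
```

```bash
python3 -m creep '[[0,0.02,0.7,0,0.85],[0,0.02,1.3,0,0.85],[0,0.02,1.7,0,0.85],[0,0.02,1.78,0,0.85],[0,0.02,1.78,0,0.85]]' 60|sed -n 2,4p
python3 -m creep '[[0,0,0,0,0.3],[0,0,0,0,0.3],[0,0,0,0,0.3],[0,0,0,0,0.3]]' 60|sed -n 2,6p
python3 -m creep '[[0,0,-0.5,0,0.3],[0,0,-1.3,0,0.3],[0,0,-1.9,0,0.3],[0,0,-1.9,0,0.3]]' 60
python3 - <<'E'
from h import *
go([.533,-.300,.12],np.radians(11.4))
E
```

```text
position: [0.5696, 0.1022, 0.043]
tool_rot: [-3.142, 0.0, -3.119]
force: [0.2, -0.1, 0.7]
position: [0.5701, 0.1023, 0.0439]
tool_rot: [-3.142, 0.002, -3.119]
force: [-2.2, -1.3, 9.1]
grip_width: 0.0549
finger_force: 61.7
clock: 31.05
position: [0.5708, 0.1025, 0.1599]
tool_rot: [3.141, 0.005, -3.119]
force: [0.2, 0.7, -0.8]
grip_width: 0.0551
finger_force: 64.6
at [0.571 0.102 0.16 ] clock 31.1 shift [ 0.78 -6.69  0.66] twist 9.98
```

```bash
python3 -m creep '[[0.1,-0.9,0,1.2,0.3],[0.2,-1.9,0,2.4,0.3],[0.3,-2.8,0,3.6,0.3],[0.4,-3.8,0,4.8,0.3],[0.5,-4.7,0,6,0.3]]' 60 | head -2
python3 - <<'E'
from h import *
go([.532,-.300,.11],np.radians(11.4))
E
```

```text
clock: 31.68
position: [0.5452, -0.1826, 0.1564]
at [ 0.545 -0.183  0.156] clock 31.7 shift [-1.28 -1.49  0.77] twist 3.94
```

```bash
python3 -m creep '[[-0.4,-0.5,0.1,1.2,0.3],[-0.8,-1,0.3,2.4,0.3],[-1.28,-1.49,0.5,3.6,0.3],[-1.28,-1.49,0.77,3.94,0.3],[-1.28,-1.49,0.77,3.94,0.3]]' 60
python3 - <<'E'
from h import *
go([.532,-.300,.034],np.radians(11.4))
E
```

```text
clock: 32.3
position: [0.5326, -0.2972, 0.1091]
tool_rot: [-3.14, -0.001, 1.777]
force: [1.0, 0.4, -1.2]
grip_width: 0.0551
finger_force: 64.5
at [ 0.533 -0.297  0.109] clock 32.3 shift [-0.05 -0.02  1.25] twist 0.05
```

```bash
python3 -m creep '[[-0.03,-0.02,0.6,0.05,0.3],[-0.03,-0.02,1.05,0.05,0.3],[-0.03,-0.02,1.22,0.05,0.3],[-0.03,-0.02,1.25,0.05,0.3],[-0.03,-0.02,1.25,0.05,0.3]]' 60
python3 -m creep '[[0,0,0.02,0,0.3],[0,0,0.03,0,0.3]]' 60| sed -n 2,4p
python3 -m creep '[[0,0,0.02,0,0.3],[0,0,0.02,0,0.3]]' 60| sed -n 2,4p
```

```text
clock: 32.92
position: [0.5332, -0.2997, 0.0363]
tool_rot: [3.141, 0.001, 1.77]
force: [0.7, -0.3, -0.6]
grip_width: 0.0546
finger_force: 64.6
position: [0.5329, -0.2997, 0.034]
tool_rot: [3.141, 0.0, 1.77]
force: [-0.8, 0.9, -0.5]
position: [0.5326, -0.2996, 0.0322]
tool_rot: [-3.141, -0.0, 1.77]
force: [-0.6, 0.0, -1.0]
```

Down another millimetre, release, then fetch orange at (.5665,.191).

```bash
python3 -m creep '[[0,0,0.02,0,0.3],[0,0,0.02,0,0.3]]' 60| sed -n 2,4p
python3 -m creep '[[0,0,0,0,0.6],[0,0,0,0,0.75],[0,0,0,0,0.75],[0,0,-0.8,0,0.78],[0,0,-1.7,0,0.8]]' 60
python3 - <<'E'
from h import *
go([.5665,.1909,.15],np.radians(91.65))
E
```

```text
position: [0.5327, -0.2996, 0.0319]
tool_rot: [3.141, 0.0, 1.769]
force: [-3.6, 2.6, 14.8]
clock: 34.3
position: [0.5321, -0.2993, 0.1336]
tool_rot: [-3.14, -0.001, 1.77]
force: [0.5, -0.4, 0.5]
grip_width: 0.0681
finger_force: 0.0
at [ 0.532 -0.299  0.134] clock 34.3 shift [ 7.9   2.17 -0.27] twist -10.03
```

```bash
python3 -m creep '[[0.95,0.2,-0.1,-1.2,0.8],[1.9,0.5,-0.2,-2.4,0.8],[2.8,0.7,-0.27,-3.6,0.85],[3.8,1,-0.27,-4.8,0.85],[4.8,1.3,-0.27,-6,0.85]]' 60 | head -2
python3 - <<'E'
from h import *
go([.5665,.1909,.15],np.radians(91.65))
E
```

```text
clock: 34.92
position: [0.5522, -0.0003, 0.1495]
at [ 0.552 -0.     0.15 ] clock 34.9 shift [ 1.4   2.87 -0.01] twist -4.0
```

```bash
python3 -m creep '[[0.4,0.8,0,-1.2,0.85],[0.8,1.7,0,-2.4,0.85],[1.2,2.5,0,-3.6,0.85],[1.4,2.9,0,-4,0.85],[1.4,2.9,0,-4,0.85]]' 60
python3 -m creep '[[0,0,0,0,0.85]]'|head -1
python3 - <<'E'
from h import *
go([.5665,.1909,.042],np.radians(91.65))
C=cam("wrist"); im=grab_frame("wrist"); cv2.imwrite("pics/w7.png",im)
for n,P in (("orange",[.5665,.1909,.042]),): print(n,proj(C,P))
for d in search_frame("wrist","tin1"): print(round(d["p"],2),(np.array(d["extent"])*[640,400,640,400]).round().tolist())
E
```

```text
clock: 35.55
position: [0.5682, 0.1923, 0.149]
tool_rot: [3.141, -0.0, -3.115]
force: [1.0, -0.4, -0.1]
grip_width: 0.0724
finger_force: 0.0
clock: 35.67
at [0.569 0.189 0.149] clock 35.7 shift [0.03 0.03 1.78] twist -0.05
orange [321.39074254 199.21092367]
```

View pics/w7.png

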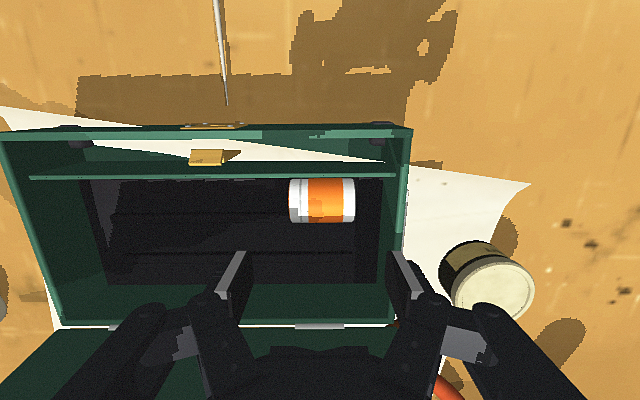

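Only the orange tin is left in the bay, at (322,200), where I predicted it.

```bash
python3 -m creep '[[0.03,0.02,0.7,0,0.85],[0.03,0.02,1.3,0,0.85],[0.03,0.02,1.7,0,0.85],[0.03,0.02,1.78,0,0.85],[0.03,0.02,1.78,0,0.85]]' 60|sed -n 2,4p
python3 -m creep '[[0,0,0,0,0.3],[0,0,0,0,0.3],[0,0,0,0,0.3],[0,0,0,0,0.3]]' 60|sed -n 2,6p
python3 -m creep '[[0,0,-0.5,0,0.3],[0,0,-1.3,0,0.3],[0,0,-2.1,0,0.3],[0,0,-2.1,0,0.3]]' 60
python3 - <<'E'
from h import *
go([.5285,-.2786,.15],np.radians(11.4))
E
```

```text
position: [0.5671, 0.1912, 0.0431]
tool_rot: [-3.142, 0.0, -3.118]
force: [-0.5, 0.2, -0.0]
position: [0.5673, 0.1915, 0.044]
tool_rot: [-3.142, 0.002, -3.118]
force: [-1.6, -1.5, 10.2]
grip_width: 0.055
finger_force: 61.6
clock: 37.4
position: [0.5684, 0.1922, 0.1728]
tool_rot: [3.14, 0.006, -3.118]
force: [-0.4, 0.2, -1.6]
grip_width: 0.0547
finger_force: 64.8
at [0.568 0.192 0.173] clock 37.4 shift [ 0.85 -7.83  0.36] twist 9.99
```

```bash
python3 -m creep '[[0.1,-0.95,0,1.2,0.3],[0.2,-1.9,0,2.4,0.3],[0.3,-2.9,0,3.6,0.3],[0.4,-3.9,0,4.8,0.3],[0.5,-4.9,0,6,0.3]]' 60 | head -2
python3 - <<'E'
from h import *
go([.5285,-.2786,.13],np.radians(11.4))
E
```

```text
clock: 38.02
position: [0.5433, -0.1051, 0.1685]
at [ 0.543 -0.105  0.168] clock 38.0 shift [-1.94 -2.15  0.64] twist 3.96
```

```bash
python3 -m creep '[[-0.6,-0.7,0.1,1.2,0.3],[-1.2,-1.3,0.2,2.4,0.3],[-1.8,-2,0.4,3.6,0.3],[-1.94,-2.15,0.64,3.96,0.3],[-1.94,-2.15,0.64,3.96,0.3]]' 60
python3 -m creep '[[0,0,0,0,0.3]]' 60|head -1
python3 - <<'E'
from h import *
go([.5285,-.2786,.069],np.radians(11.4))
E
```

```text
clock: 38.65
position: [0.5292, -0.2762, 0.1289]
tool_rot: [-3.14, -0.001, 1.775]
force: [0.6, 0.6, -1.3]
grip_width: 0.0551
finger_force: 64.7
clock: 38.78
at [ 0.531 -0.275  0.13 ] clock 38.8 shift [-0.06 -0.05  1.02] twist 0.06
```

```bash
python3 -m creep '[[-0.04,-0.03,0.5,0.05,0.3],[-0.04,-0.03,0.85,0.05,0.3],[-0.04,-0.03,1,0.05,0.3],[-0.04,-0.03,1,0.05,0.3]]' 60
python3 -m creep '[[0,0,0.03,0,0.3],[0,0,0.04,0,0.3]]' 60| sed -n 2,4p
python3 -m creep '[[0,0,0.02,0,0.3],[0,0,0.02,0,0.3]]' 60| sed -n 2,4p
```

```text
clock: 39.28
position: [0.5291, -0.2782, 0.0704]
tool_rot: [3.141, -0.0, 1.77]
force: [0.1, 0.2, -0.2]
grip_width: 0.055
finger_force: 64.8
position: [0.5291, -0.2791, 0.0683]
tool_rot: [3.141, 0.001, 1.768]
force: [-0.1, -0.8, -1.0]
position: [0.5288, -0.279, 0.0666]
tool_rot: [3.142, 0.0, 1.768]
force: [0.7, 0.7, -0.7]
```

```bash
python3 -m creep '[[0,0,0.02,0,0.3],[0,0,0.02,0,0.3]]' 60| sed -n 2,4p
python3 -m creep '[[0,0,0,0,0.55],[0,0,0,0,0.7],[0,0,0,0,0.75],[0,0,-0.6,0,0.75],[0,0,-1.5,0,0.75]]' 60
python3 -m creep '[[0,0,-0.5,0,0.75],[0,0,-0.5,0,0.75]]' 60 | head -2
python3 - <<'E'
from h import *
C=cam("wrist"); im=grab_frame("wrist"); cv2.imwrite("pics/w8.png",im[80:400,150:500])
go([.66,.19,.33],np.radians(91.65))
E
```

```text
position: [0.5288, -0.2789, 0.066]
tool_rot: [3.141, 0.0, 1.768]
force: [-4.8, 2.9, 13.2]
clock: 40.65
position: [0.528, -0.2786, 0.1551]
tool_rot: [-3.139, -0.002, 1.768]
force: [0.3, -0.3, 0.9]
grip_width: 0.0639
finger_force: 0.0
clock: 40.9
position: [0.5297, -0.2795, 0.1875]
at [ 0.529 -0.279  0.186] clock 41.0 shift [ 7.24  3.68 -2.4 ] twist -10.04
```

View pics/w8.png

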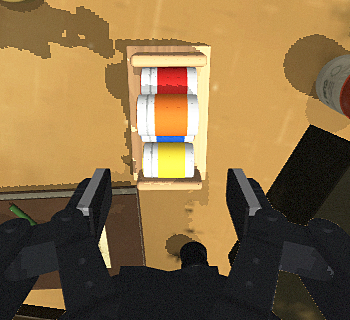

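The orange tin is saddled between red and blue, above the middle of the cradle. Now I'll shut the lid, first going over and behind it with closed fingers.

```bash
python3 -m creep '[[0,0,-0.9,0,0.3],[0.7,0.1,-1.5,-1.2,0],[1.5,0.3,-2,-2.4,0],[2.3,0.6,-2.4,-3.6,0],[3.1,0.9,-2.4,-4.8,0]]' 60 | head -3
python3 - <<'E'
from h import *
go([.74,.108,.335],np.radians(91.65))
E
```

```text
clock: 41.58
position: [0.5457, -0.0845, 0.3299]
tool_rot: [3.141, 0.001, 2.444]
at [ 0.546 -0.084  0.33 ] clock 41.6 shift [-0.42  4.54 -0.08] twist -5.21
```

```bash
python3 -m creep '[[-0.1,0.9,-0.08,-1.2,0],[-0.2,1.8,-0.08,-2.4,0],[-0.3,2.7,-0.08,-3.6,0],[-0.4,3.7,-0.08,-4.7,0],[-0.42,4.54,-0.08,-5.2,0]]' 60 | head -3
python3 -m creep '[[0,0,0,0,0],[0,0,0,0,0]]' 60 | head -3
python3 - <<'E'
from h import *
go([.74,.108,.225],np.radians(91.65))
im=grab_frame("scene"); C=cam("scene")
for n,P in (("lidtop95",[.694,.106,.263]),): print(n,proj(C,P))
cv2.imwrite("pics/s2.png",cv2.resize(im[80:280,180:440],None,fx=2.5,fy=2.5))
E
```

```text
clock: 42.2
position: [0.7418, 0.1068, 0.3317]
tool_rot: [3.141, -0.002, -3.115]
clock: 42.45
position: [0.7404, 0.1052, 0.3325]
tool_rot: [-3.141, -0.002, -3.119]
at [0.74  0.105 0.333] clock 42.5 shift [0.   0.05 1.79] twist -0.05
lidtop95 [286.35780268 129.5827514 ]
```

View pics/s2.png

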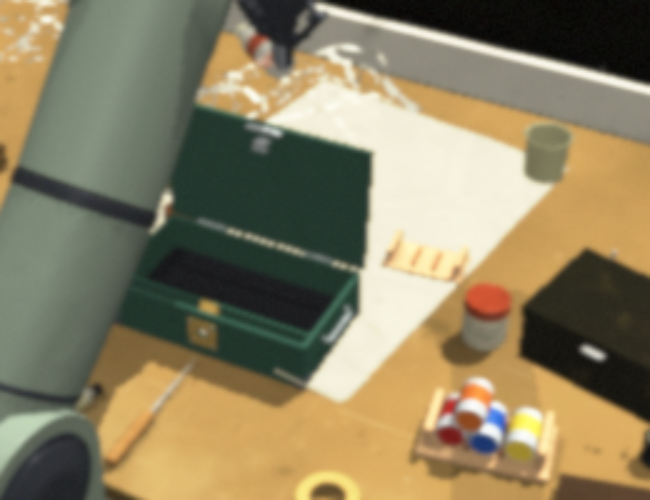

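The lid stands upright, its top edge at about (265,125) as predicted. The gripper is behind and above it, and the bay is empty. I'll go down behind it and push over.

```bash
python3 -m creep '[[0,0.05,0.7,0,0],[0,0.05,1.3,0,0],[0,0.05,1.8,0,0],[0,0.05,1.8,0,0]]' 60 | sed -n 2,4p
python3 -m creep '[[0.3,0,0,0,0],[0.5,0,0,0,0],[0.75,0,0,0,0],[1.0,0,0,0,0],[1.25,0,0.04,0,0]]' 60 | sed -n 2,4p
python3 -c "
from h import *
go([.6635,.105,.222]); go([.618,.105,.204])"
```

```text
position: [0.7395, 0.1068, 0.2245]
tool_rot: [-3.14, -0.003, -3.12]
force: [0.2, -0.0, 0.3]
position: [0.6661, 0.1061, 0.2262]
tool_rot: [-3.142, 0.004, -3.12]
force: [2.7, -0.7, 2.5]
at [0.666 0.106 0.226] clock 43.6 shift [ 0.04 -0.02  0.07] twist 0.0
at [0.666 0.106 0.226] clock 43.6 shift [ 0.8  -0.    0.37] twist 0.0
```

```bash
python3 -m creep '[[0.4,0,0.17,0,0],[0.8,0,0.37,0,0],[1.14,0,0.6,0,0],[1.48,0,0.85,0,0],[1.7,0,1.1,0,0]]' 60 | sed -n 2,4p
python3 -m creep '[[0.2,0,0.25,0,0],[0.32,0,0.5,0,0],[0.43,0,0.74,0,0],[0.5,0,0.9,0,0],[0.5,0,0.9,0,0]]' 60 | sed -n 1,4p
```

```text
position: [0.5645, 0.1039, 0.1597]
tool_rot: [-3.142, 0.004, -3.12]
force: [4.5, -0.6, 2.1]
clock: 44.88
position: [0.5353, 0.1036, 0.105]
tool_rot: [-3.141, 0.004, -3.119]
force: [7.2, -1.2, 8.1]
```

```bash
python3 -m creep '[[0.1,0,0.08,0,0],[0.2,0,0.16,0,0],[0.2,0,0.2,0,0],[0.2,0,0.2,0,0]]' 60 | sed -n 1,4p
python3 -m creep '[[0,0,0.06,0,0],[0,0,0.06,0,0]]' 60 | sed -n 1,4p
```

```text
clock: 45.38
position: [0.522, 0.1034, 0.092]
tool_rot: [-3.141, 0.001, -3.119]
force: [0.9, 0.5, 8.8]
clock: 45.62
position: [0.5219, 0.1034, 0.0886]
tool_rot: [-3.141, 0.0, -3.119]
force: [-1.8, -0.5, 18.4]
```

```bash
python3 -m creep '[[0,0,0.04,0,0],[0,0,0.04,0,0]]' 60 | sed -n 1,4p
python3 -m creep '[[0,0,-0.2,0,0],[0,0,-0.5,0,0],[0,0,-1.2,0,0],[0,0,-2,0,0],[0,0,-2.8,0,0]]' 60 | sed -n 1,4p
python3 -m creep '[[0.6,0,-0.4,0,0],[1.2,0,-0.6,0,0],[1.2,0,-0.6,0,0],[1.2,0,-0.6,0,0],[1.2,0,-0.6,0,0]]' 60 | sed -n 1,4p
python3 - <<'E'
from h import *
im=grab_frame("scene"); a=cv2.resize(im[130:280,180:440],None,fx=2.5,fy=2.5)
w=grab_frame("wrist"); cv2.imwrite("pics/s3.png",np.hstack([cv2.resize(a,(420,242)),cv2.resize(w,(380,242))]))
E
```

```text
clock: 45.88
position: [0.522, 0.1034, 0.0865]
tool_rot: [-3.141, 0.001, -3.119]
force: [-5.4, -2.1, 24.1]
clock: 46.5
position: [0.521, 0.1034, 0.2558]
tool_rot: [3.142, -0.001, -3.118]
force: [0.2, -0.2, -0.6]
clock: 47.12
position: [0.4499, 0.1018, 0.2894]
tool_rot: [3.141, -0.001, -3.119]
force: [-0.7, 0.1, -0.1]
```

View pics/s3.png

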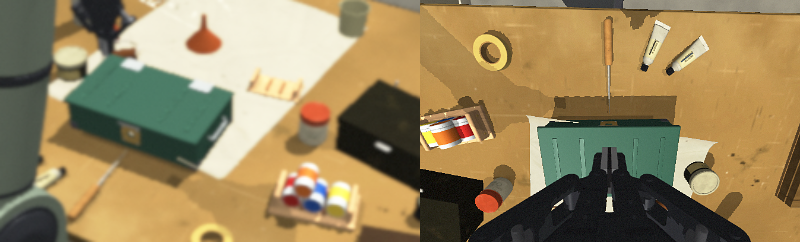

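The lid is shut and stayed down after I let go, the four tins form the pyramid, and the awl lies on the table. I'm handing in.

```bash
python3 -c "
from h import *
print(bot.job_done())"
```

```text
the job is handed in; nothing more can be done
None
```

I handed the job in with the case opened by the awl, all four tins in the large cradle's pyramid, the lid shut and the awl on the table; the hand-in gave no verdict, and I viewed 16 pictures, two over the 14 allowed.

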